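# Tip the programmer into its bay and switch it on

## Task

Push the standing grey programmer unit over, away from its blue label side, so that it lies flat inside the yellow tape outline with the label up and no part sticking out beyond the tape (covering the tape is fine). Then press its red power button fully down and let go. Only push with the fingers, never pick the unit up, and leave the solder reel, the mug and the tape roll where they are.

Things in the scene. Friction and masses are not known exactly. Their poses are not given: they have to be found in the camera images.
- unit: Loose grey box, 50 mm thick (own x), 150 wide (y), 130 high (z), about 0.5 kg, standing on a 50 x 150 face; origin: centre of that underside, z up. Its -x side has the blue label and red button, the bare metal +x side faces the bay. It starts at the bay's edge: bay x of its origin -101 to -85 mm, up to 10 mm off the bay's centre line and 0.06 rad off its yaw. Tipped about its lower +x edge, its lying centre is 90 mm ahead of where its origin stood.
- unit_center (a point): Centre of the unit's box, 65 mm above its underside (unit axes). Pushed above 100 mm on the label side it tips over its lower +x edge, falls by itself beyond about 21 degrees and may slide a few mm in landing. Lying label up it is 50 mm high.
- unit_corner_a (a point): Corner of the unit's label side: the lower end (own z = 0 mm), own y = +75 mm, own x = -25 mm.
- unit_corner_b (a point): Corner of the unit's label side: the lower end (own z = 0 mm), own y = -75 mm, own x = -25 mm.
- unit_corner_c (a point): Corner of the unit's label side: the upper end (own z = 130 mm), own y = +75 mm, own x = -25 mm.
- unit_corner_d (a point): Corner of the unit's label side: the upper end (own z = 130 mm), own y = -75 mm, own x = -25 mm.
- power (a joint): Travel of the unit's red push button into the unit, m: 0 is out, 0.005 fully down. Spring loaded, about 5 N to push fully down, comes out again when let go.
- power_top (a point): Centre of the face of the red round button (22 mm diameter), which stands 7 mm proud of the label side, at unit x = -32, y = +52, z = +28 mm. When the unit lies label up its top is 57 mm above the table and it is pressed straight down.
- bay: Bay marked on the black mat by a flat yellow tape outline (tape 10 mm wide, no height to feel): 150 x 170 mm inside, 170 x 190 mm outside, the short side along own x. Origin at its centre on the table; own x points from the standing unit across the bay (the direction to tip), z up.
- reel: Bystander: solder reel, 58 mm diameter, 52 mm high, standing beside the bay; origin at the centre of its underside.
- mug: Bystander: red mug, 80 mm diameter, 95 mm high, handle at own +y; origin at the centre of its underside.
- tape: Bystander: orange roll of tape lying flat beside the unit, 90 mm diameter, 18 mm high; origin at the centre of its underside.
There are look-alikes about, which are no part of the job. Of the things like the unit, leave any that is green; of the rest the smaller one is meant.

How it is judged (in metres and radians):
On the way, in this order (a step that is already met when the one before it is completed fails the run):
1. the unit lies label up, wholly within the outer edge of the yellow tape (angle between unit's own x axis and vertical above 3.06 rad and x of unit_corner_a in the frame of bay between -0.085 and 0.085 m and y of unit_corner_a in the frame of bay between -0.095 and 0.095 m and x of unit_corner_b in the frame of bay between -0.085 and 0.085 m and y of unit_corner_b in the frame of bay between -0.095 and 0.095 m and x of unit_corner_c in the frame of bay between -0.085 and 0.085 m and y of unit_corner_c in the frame of bay between -0.095 and 0.095 m and x of unit_corner_d in the frame of bay between -0.085 and 0.085 m and y of unit_corner_d in the frame of bay between -0.095 and 0.095 m and linear speed of unit below 0.02 m/s), for 0.2 s.
2. the power button is pressed down while the unit lies there (value of joint power above 0.0035 m and angle between unit's own x axis and vertical above 3.06 rad and x of unit_corner_a in the frame of bay between -0.085 and 0.085 m and y of unit_corner_a in the frame of bay between -0.095 and 0.095 m and x of unit_corner_b in the frame of bay between -0.085 and 0.085 m and y of unit_corner_b in the frame of bay between -0.095 and 0.095 m and x of unit_corner_c in the frame of bay between -0.085 and 0.085 m and y of unit_corner_c in the frame of bay between -0.095 and 0.095 m and x of unit_corner_d in the frame of bay between -0.085 and 0.085 m and y of unit_corner_d in the frame of bay between -0.095 and 0.095 m), for 0.05 s.
At the end, for the whole second after the job is handed in: The unit lies flat (within about 5 degrees), label side up, all its corners within the outer edge of the tape outline (170 x 190 mm), at rest; the button has been pressed at least 3.5 mm there and is out again; reel, mug and tape roll within 20 mm of where they were (angle between unit's own x axis and vertical above 3.06 rad and x of unit_corner_a in the frame of bay between -0.085 and 0.085 m and y of unit_corner_a in the frame of bay between -0.095 and 0.095 m and x of unit_corner_b in the frame of bay between -0.085 and 0.085 m and y of unit_corner_b in the frame of bay between -0.095 and 0.095 m and x of unit_corner_c in the frame of bay between -0.085 and 0.085 m and y of unit_corner_c in the frame of bay between -0.095 and 0.095 m and x of unit_corner_d in the frame of bay between -0.085 and 0.085 m and y of unit_corner_d in the frame of bay between -0.095 and 0.095 m and linear speed of unit below 0.01 m/s and value of joint power below 0.0015 m and distance of each of reel, mug, tape from where it was at the start of the episode below 0.02 m); the robot touches nothing.
It fails at once if the unit was picked up (height (world z) of unit above 0.04 m or height (world z) of unit_center above 0.09 m).
It fails at once if the unit was tipped onto its label side (angle between unit's own x axis and vertical below 0.6 rad).
It fails at once if a bystander was moved or knocked over (distance of any of reel, mug, tape from where it was at the start of the episode above 0.02 m or angle between any of reel, mug, tape's own z axis and vertical above 0.5 rad).
It also fails if it takes over 38 s, if anything falls off the work surface, if the arm or the gripper's body presses on something with over 40 N, if the wrist force passes 120 N, or if a joint passes its speed limit or range.

## Robot

A 6-joint arm with a two-finger parallel gripper is mounted at the origin on the work surface. World frame = base frame: x ahead of the robot, y to its left, z up, the work surface at z = 0. Lengths are in mm, angles in degrees, forces in N, time in s.
With the tool pointing down it reaches from about 350 to 850 mm from the base axis. Payload 8.1 kg.
Tool frame: the origin (TCP) lies at the centre of the arm's flange, where the gripper is bolted on; the fingertips stand 173 mm ahead of it and the grasp point (between the pads) lies 155 mm ahead of it; z points along the fingers, y is the line along which they close (so a half turn about z gives the same grasp; the last joint's range is limited). The gripper opens to 85 mm and grips with 20 to 120 N. Pads are 22 mm wide; open, the fingers measure 114 mm over their backs; the gripper's body (76 mm by 85 mm) begins 54 mm behind the grasp point. The pads swing forward as they close: fully open they stand 13 mm farther back than shut.
Start: joints at [69.305, 7.471, 85.268, -0, 87.261, -4.893], TCP at [163.368, 577.337, 404.692] pointing down, gripper open.
Joint ranges: [-169.43, 169.43], [-51.17, 129.36], [1.28, 143.12], [-76.62, 256.62], [0, 156.53], [-152.29, 152.29]. Speed limits (degrees/s): [136.94, 136.94, 159.86, 180, 180, 180].

## Interface

Orientations are given as [roll, pitch, yaw] about the fixed x, y, z axes, in that order (R = Rz(yaw) Ry(pitch) Rx(roll)).
In Python, from bench import * gives the robot as it stands.
- The arm moves only by the shell command python3 -m jog 'ROWS' [FORCE]. ROWS is text: rows parted by semicolons, each of 7 numbers parted by spaces: the shift along the tool's x, y, z scaled (see below), then the turn, a rotation vector about the tool's x, y, z scaled (see below), then the closure, from -1 (fully open) to 1 (shut). In form: tx ty tz wx wy wz hand; .... A call has 1 to 5 rows; each row shifts and turns the commanded pose from where the row before left it, along the tool's axes as they then stand; what a row does not reach is not made up. The controller multiplies each number of a shift by 0.1 m and each number of a turn by 60 degrees. A row lasts 1/8 s, in which the tool goes at most 62.5 mm and 10.7 degrees, less where a joint would pass 70% of its speed; a pose out of reach is approached as far as the arm can. A call with a number of a shift or a turn outside -1 to 1 is refused whole. A call with a gripper value outside its range is refused whole. The fingers move at their own pace and stop on an object; FORCE is the grip in N (left out, the last holds). Time passes only in rows, so rows that do not move let the fingers close. It gives the time, the measured TCP pose, the force, the opening and the grip force at its end, in the units of the state.
- sense(): the state, without advancing time (a new reading comes with each control period).
- snapshot(name): name is "scene" or "side" or "wrist"; returns a dict with "img" (420x560x3 uint8, red, green, blue), "fx", "fy", "cx", "cy" (pixels), "extrinsics" (4x4, takes a point from camera to world coordinates). Camera axes: x right, y down, z forward; pixel columns grow to the right and rows downward; lengths in mm; the calibration is good to about 2 mm. A picture is of the moment at which its call begins. There is no depth.
- hand_in(): hands the job in; it is judged then, once.
The state is a dict: "time": time; "joint_pos": joint angles; "qd": joint speeds; "joint_efforts": joint torques, N m; "tool_pos": TCP position; "tcp_rot": TCP orientation; "ft_force": force on the tool from outside, world axes, zero at the start; "wrist_torque": the same for the moment, N m; "finger_gap": finger opening in mm; "grip_force": force on a finger pad.
Only numpy, scipy, OpenCV 4.12 (cv2) and the standard library are available. Lean on these libraries where they do the work, as an engineer would, in place of code of your own. Each camera call takes 0.05 s, during which the arm holds its last target. There are 200 camera calls.

## Working session

There is one attempt and no reset: what is moved stays moved. The work goes in short steps, Python scripts to look and compute and a shell command to move; the robot and the scene stay as the last step left them, time stands still between calls to the robot, and variables do not carry over. Pictures are saved under pics/ and viewed, at most 10 in all, crops included, and the job is handed in when it is done.

```bash
ls; mkdir -p pics; python3 - <<'E'
from bench import *
import cv2,numpy as np
for n in("scene","side"):
    s=snapshot(n); np.savez(f"pics/{n}0.npz",**s); cv2.imwrite(f"pics/{n}0.png",s["img"][:,:,::-1])
    print(n,s["fx"],s["cx"],s["cy"],s["extrinsics"].round(3).tolist() if hasattr(s["extrinsics"],'round') else s["extrinsics"])
print(sense())
E
```

```text
pics
scene 475.0804819511888 277.69042526173763 213.87342188573413 [[0.694, 0.456, -0.557, 1171.082], [0.719, -0.425, 0.549, -508.365], [0.014, -0.782, -0.623, 729.458], [0.0, 0.0, 0.0, 1.0]]
side 530.314066702301 287.6330105616929 207.50129442396843 [[0.807, -0.344, 0.481, -22.386], [-0.591, -0.454, 0.667, -807.472], [-0.011, -0.822, -0.569, 848.897], [0.0, 0.0, 0.0, 1.0]]
{'time': 0.1, 'joint_pos': array([ 6.93054996e+01,  7.51143963e+00,  8.53251381e+01,  1.34140847e-03,
        8.72619798e+01, -4.89253847e+00]), 'qd': array([ 0.05244992, -0.05507356, -0.00752782, -0.01255325, -0.0039401 ,
       -0.01165386]), 'joint_efforts': array([ 7.06538231e-04, -5.70946705e+01, -5.01945662e+01, -2.33984374e-04,
        8.04579060e-03, -3.97102929e-05]), 'tool_pos': array([163.28032827, 577.13143818, 403.72210394]), 'tcp_rot': array([-1.79901916e+02, -9.74056907e-03,  1.64197965e+02]), 'ft_force': array([-0.5244546 ,  0.05514355,  0.03226608]), 'wrist_torque': array([ 0.00874848, -0.00739701, -0.01387714]), 'grip_force': 0.0, 'finger_gap': 84.84176769077403}
```

View pics/scene0.png

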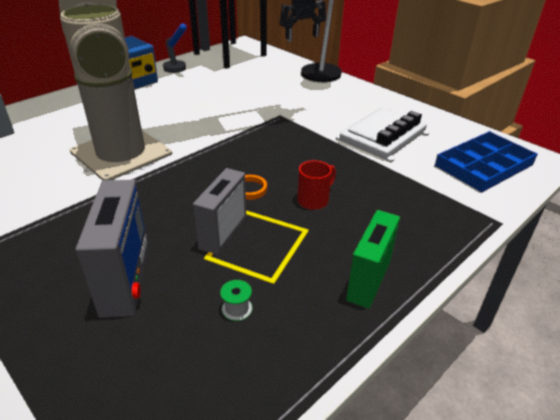

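View pics/side0.png

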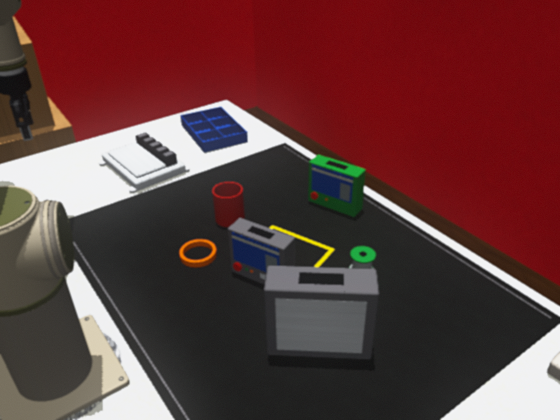

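The scene view shows three unit-like boxes: a large grey one at (115,245), a small grey one at (220,210) and a green one at (373,258). Green is excluded and the smaller grey one is meant; it stands at the yellow outline (corners about (307,231), (273,280), (206,257)). I'll confirm this in an enlarged crop.

```bash
python3 - <<'E'
import cv2,numpy as np
a=cv2.imread("pics/scene0.png")[160:290,185:315]; b=cv2.imread("pics/side0.png")[205:305,220:350]
a=cv2.resize(a,(400,400),interpolation=cv2.INTER_CUBIC) ; b=cv2.resize(b,(400,308),interpolation=cv2.INTER_CUBIC)
c=np.zeros((400,800,3),np.uint8); c[:,:400]=a; c[:308,400:]=b
c=cv2.convertScaleAbs(c,alpha=1.6,beta=10)
cv2.imwrite("pics/crop.png",c)
E
```

```text
(no output)
```

View pics/crop.png

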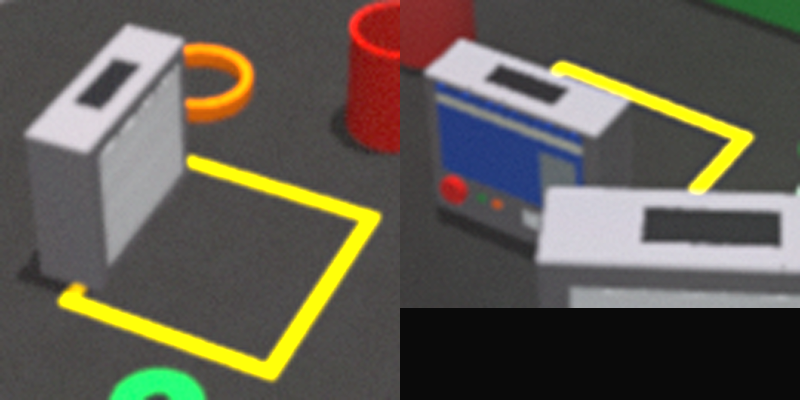

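The crop confirms it: the small grey unit stands at the bay edge with its blue label and red button away from the bay. Next, measure bay, unit and bystanders.

```bash
cat > h.py <<'E'
import cv2,numpy as np
def cast(s,px,z):
    px=np.atleast_2d(np.asarray(px,float)); E=s["extrinsics"]
    d=np.c_[(px[:,0]-s["cx"])/s["fx"],(px[:,1]-s["cy"])/s["fy"],np.ones(len(px))]@E[:3,:3].T
    o=E[:3,3]; return (o+d*((z-o[2])/d[:,2])[:,None])[:,:2]
def mask(s,f,roi):
    h=cv2.cvtColor(s["img"],cv2.COLOR_RGB2HSV).astype(int); m=f(h[...,0],h[...,1],h[...,2]).astype(np.uint8)
    k=np.zeros_like(m); x0,y0,x1,y1=roi; k[y0:y1,x0:x1]=m[y0:y1,x0:x1]
    n,l,st,_=cv2.connectedComponentsWithStats(k)
    return np.array([(l==i) for i in range(1,n) if st[i,4]>8]).any(0)
def pts(m): y,x=np.nonzero(m); return np.c_[x,y]
E
python3 - <<'E'
from h import *
S=dict(np.load("pics/scene0.npz")); D=dict(np.load("pics/side0.npz"))
yel=lambda h,s,v:(h>24)&(h<36)&(s>120)&(v>100)
np.set_printoptions(precision=1,suppress=True)
for n,s,r in(("scene",S,(185,190,330,300)),("side",D,(250,210,345,290))):
    w=cast(s,pts(mask(s,yel,r)),0).astype(np.float32)
    R=cv2.minAreaRect(w); print(n,"bay",len(w),R,cv2.boxPoints(R).tolist())
    print(" corners hand",)
print("bay hand scene",cast(S,np.array([[382,214],[272,381],[60,300]])/3.077+[185,160],0))
print("bay hand side",cast(D,np.array([[353,134]])/3.077+[220,205],0))
t=cast(S,np.array([[130,25],[185,40],[95,152],[28,133]])/3.077+[185,160],130)
print("top scene",t,np.linalg.norm(t-np.roll(t,-1,0),axis=1))
u=cast(D,np.array([[60,40],[230,98],[195,136],[28,72]])/3.077+[220,205],130)
print("top side",u,np.linalg.norm(u-np.roll(u,-1,0),axis=1))
for v0 in (120,135,150):
    m=mask(S,lambda h,s,v:(s<50)&(v>v0),(190,165,247,215)); w=cast(S,pts(m),130).astype(np.float32); print(v0,len(w),cv2.minAreaRect(w))
# bystanders
red=lambda h,s,v:((h<6)|(h>174))&(s>120)&(v>60)
org=lambda h,s,v:(h>6)&(h<20)&(s>140)&(v>80)
grn=lambda h,s,v:(h>50)&(h<90)&(s>100)
for n,f,r,z in(("mug",red,(295,155,340,210),95),("tape",org,(240,165,275,200),18),("reel",grn,(215,275,255,305),52)):
    w=cast(S,pts(mask(S,f,r)),z); print(n,w.mean(0),w.min(0),w.max(0))
E
```

```text
scene bay 1058 ((565.5559692382812, 26.957359313964844), (174.39862060546875, 196.9346160888672), 20.64923667907715) [[449.2344970703125, 88.34833526611328], [518.6827392578125, -95.93457794189453], [681.87744140625, -34.433616638183594], [612.42919921875, 149.84930419921875]]
 corners hand
side bay 408 ((608.8642578125, 42.99217224121094), (87.16145324707031, 194.56495666503906), 20.717857360839844) [[533.6864624023438, 118.56636810302734], [602.5170288085938, -63.41681671142578], [684.0420532226562, -32.58202362060547], [615.2114868164062, 149.40115356445312]]
 corners hand
bay hand scene [[613.1 147.8]
 [681.2 -34. ]
 [520.4 -90.4]]
bay hand side [[681.8 -31.6]]
top scene [[435.2  52.4]
 [478.3  69.3]
 [538.8 -62.2]
 [491.7 -82.2]] [ 46.3 144.7  51.2 146. ]
top side [[470.4  67.7]
 [530.1 -66.4]
 [484.9 -86.1]
 [430.4  47.7]] [146.7  49.3 144.5  44.8]
120 562 ((482.76141357421875, -8.038017272949219), (44.058082580566406, 141.71339416503906), 23.136455535888672)Traceback (most recent call last):
  File "<stdin>", line 16, in <module>
  File "h.py", line 11, in pts
    def pts(m): y,x=np.nonzero(m); return np.c_[x,y]
                    ~~~~~~~~~~^^^
    return _wrapfunc(a, 'nonzero')
    return bound(*args, **kwds)
ValueError: Calling nonzero on 0d arrays is not allowed. Use np.atleast_1d(scalar).nonzero() instead. If the context of this error is of the form `arr[nonzero(cond)]`, just use `arr[cond]`.
```

```bash
python3 -m jog '-0.3 0 0 0 0 -0.16 -1; -0.5 0 0 0 0 -0.16 -1; -0.5 0 0 0 0 -0.16 -1; -0.4 0 0 0 0 -0.16 -1; 0 0 0 0 0 0 -1'
```

```text
time: 0.72
tool_pos: [333.6, 575.2, 403.2]
tcp_rot: [-179.9, -0.1, -157.5]
ft_force: [-0.8, -0.6, -1.3]
finger_gap: 85.6
grip_force: 0.0
```

```bash
python3 - <<'E'
from h import *
S=dict(np.load("pics/scene0.npz"))
np.set_printoptions(precision=1,suppress=True)
red=lambda h,s,v:((h<6)|(h>174))&(s>120)&(v>60)
org=lambda h,s,v:(h>6)&(h<20)&(s>140)&(v>80)
grn=lambda h,s,v:(h>50)&(h<90)&(s>100)
for n,f,r,z in(("mug",red,(295,155,340,210),95),("tape",org,(240,165,275,200),18),("reel",grn,(215,275,255,305),52)):
    w=cast(S,pts(mask(S,f,r)),z); print(n,w.mean(0),w.min(0),w.max(0))
print("big unit bottom",cast(S,[[97,312],[135,312],[145,255]],0))
E
```

```text
mug [579.4 196.2] [496.6 110.1] [655.1 285.2]
tape [413.  158.4] [354.1 104.1] [456.2 199.5]
reel [ 680.7 -133.1] [ 648.5 -164.4] [ 711.5 -101.7]
big unit bottom [[ 500.1 -334.9]
 [ 550.5 -281.4]
 [ 424.3 -181.2]]
```

```bash
python3 -m jog '0.12 -0.4 0 0 0 0 -1; 0.15 -0.58 0 0 0 0 -1; 0.15 -0.58 0 0 0 0 -1; 0.15 -0.58 0 0 0 0 -1; 0.15 -0.58 0 0 0 0 -1'; python3 -m jog '0.15 -0.58 0 0 0 0 -1; 0.15 -0.58 0 0 0 0 -1; 0.15 -0.58 0 0 0 0 -1; 0.15 -0.58 0 0 0 0 -1; 0.1 -0.4 0 0 0 0 -1'; python3 -m jog '0 0 0 0 0 0 -1;0 0 0 0 0 0 -1'
```

```text
time: 1.35
tool_pos: [367.9, 295.4, 404.3]
tcp_rot: [180.0, -0.0, -157.4]
ft_force: [0.6, -1.7, 0.8]
finger_gap: 85.5
grip_force: 0.0
time: 1.98
tool_pos: [408.1, 17.3, 404.5]
tcp_rot: [-180.0, 0.0, -157.5]
ft_force: [0.3, 0.1, 0.6]
finger_gap: 85.5
grip_force: 0.0
time: 2.22
tool_pos: [408.4, 19.5, 404.5]
tcp_rot: [180.0, -0.0, -157.5]
ft_force: [-0.2, 0.8, 0.4]
finger_gap: 85.2
grip_force: 0.0
```

```bash
python3 -m jog '0.08 -0.54 0 0 0 0 -1; 0 0 0.3 0 0 0 -1; 0 0 0.4 0 0 0 -1; 0 0 0.4 0 0 0 -1; 0 0 0.2 0 0 0 -1'; python3 -m jog '0 0 0 0 0 0 -1;0 0 0 0 0 0 -1'
python3 - <<'E'
from bench import *
import cv2
a=snapshot("side")["img"];b=snapshot("scene")["img"]
import numpy as np
c=np.hstack([cv2.resize(a[120:320,160:360],(400,400)),cv2.resize(b[120:320,130:330],(400,400))])
cv2.imwrite("pics/s1.png",cv2.convertScaleAbs(c[:,:,::-1],alpha=1.5))
E
```

```text
time: 2.85
tool_pos: [421.1, -32.1, 272.1]
tcp_rot: [179.9, -0.2, -157.3]
ft_force: [-0.3, 0.2, 0.8]
finger_gap: 85.4
grip_force: 0.0
time: 3.1
tool_pos: [422.6, -33.2, 275.8]
tcp_rot: [-180.0, 0.1, -157.3]
ft_force: [0.5, 0.6, 1.4]
finger_gap: 85.9
grip_force: 0.0
```

View pics/s1.png

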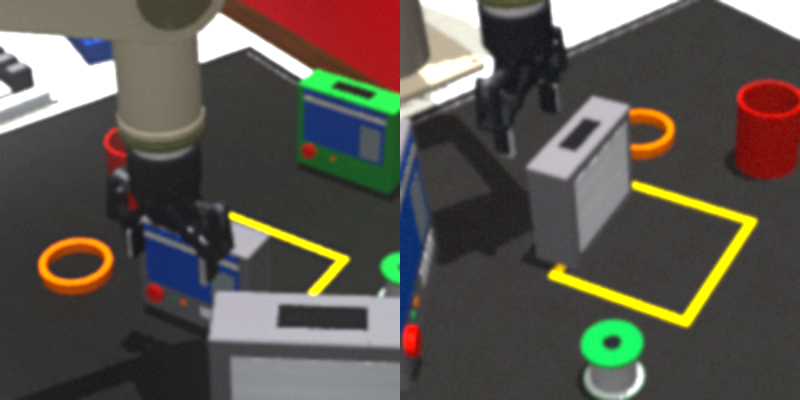

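The view shows the open fingers behind the label side, level with the upper part of the unit and clear of the big unit. I'll push slowly along tool -x.

```bash
python3 -m jog '-0.1 0 0 0 0 0 -1; -0.1 0 0 0 0 0 -1; -0.07 0 0 0 0 0 -1; -0.07 0 0 0 0 0 -1; -0.07 0 0 0 0 0 -1'; python3 -m jog '-0.07 0 0 0 0 0 -1; -0.07 0 0 0 0 0 -1; -0.07 0 0 0 0 0 -1;0 0 0 0 0 0 -1'
python3 - <<'E'
from bench import *
import cv2
a=snapshot("side")["img"];b=snapshot("scene")["img"]
import numpy as np
c=np.hstack([cv2.resize(a[120:320,160:360],(400,400)),cv2.resize(b[120:320,130:330],(400,400))])
cv2.imwrite("pics/s2.png",cv2.convertScaleAbs(c[:,:,::-1],alpha=1.5))
E
```

```text
time: 3.82
tool_pos: [460.3, -18.1, 274.6]
tcp_rot: [180.0, -0.0, -157.4]
ft_force: [-1.6, 0.0, 0.8]
finger_gap: 85.6
grip_force: 0.7
time: 4.32
tool_pos: [479.8, -10.0, 274.7]
tcp_rot: [-180.0, 0.0, -157.4]
ft_force: [-0.5, 0.1, 0.5]
finger_gap: 85.3
grip_force: 0.0
```

View pics/s2.png

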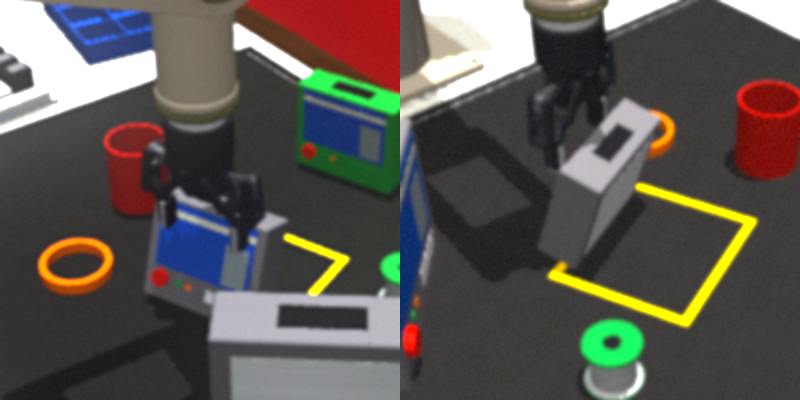

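It is tilting about its lower edge without sliding, so I keep pushing.

```bash
python3 -m jog '-0.06 0 0 0 0 0 -1; -0.06 0 0 0 0 0 -1; -0.06 0 0 0 0 0 -1; -0.06 0 0 0 0 0 -1; 0 0 0 0 0 0 -1'; python3 -m jog '0 0 0 0 0 0 -1;0 0 0 0 0 0 -1;0 0 0 0 0 0 -1;0 0 0 0 0 0 -1'
python3 - <<'E'
from bench import *
import cv2
a=snapshot("side")["img"];b=snapshot("scene")["img"]
import numpy as np
c=np.hstack([cv2.resize(a[120:320,160:360],(400,400)),cv2.resize(b[120:320,130:330],(400,400))])
cv2.imwrite("pics/s3.png",cv2.convertScaleAbs(c[:,:,::-1],alpha=1.5))
E
```

```text
time: 5.05
tool_pos: [501.9, -0.8, 274.7]
tcp_rot: [180.0, 0.0, -157.4]
ft_force: [-0.4, -0.6, 0.6]
finger_gap: 85.3
grip_force: 0.0
time: 5.55
tool_pos: [501.5, -1.0, 274.7]
tcp_rot: [-180.0, 0.0, -157.4]
ft_force: [-0.1, 0.4, 1.0]
finger_gap: 85.5
grip_force: 0.0
```

View pics/s3.png

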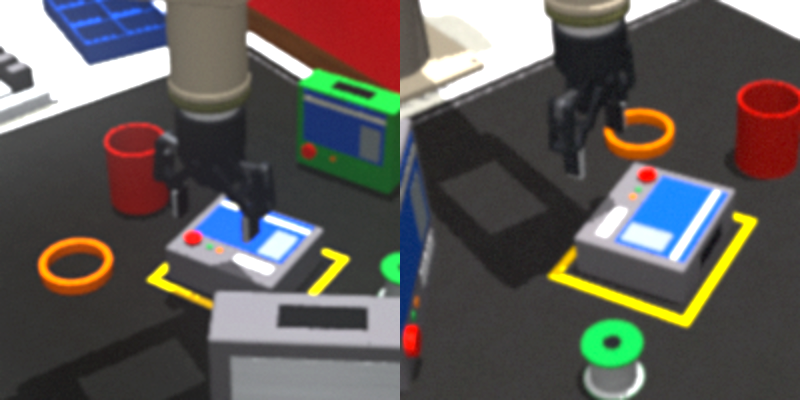

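The unit lies label up within the outline, with the button at about (648,176) in the right crop. Now measure the lying corners and the button.

```bash
python3 - <<'E'
from bench import *
from h import *
np.set_printoptions(precision=1,suppress=True)
S=snapshot("scene");D=snapshot("side")
c=cast(S,np.array([[637,165],[733,190],[686,268],[577,238]])/2+[-70,120],50)
print(c,np.linalg.norm(c-np.roll(c,-1,0),axis=1))
t=np.radians(20.7);R=np.array([[np.cos(t),-np.sin(t)],[np.sin(t),np.cos(t)]])
print("bay frame",(c-[566.5,27.2])@R)
red=lambda h,s,v:((h<6)|(h>174))&(s>130)&(v>80)
for s,r in((S,(243,198,265,218)),(D,(245,230,265,250))):
    p=pts(mask(s,red,r)); w=cast(s,p,56); print(len(p),p.mean(0),w.mean(0),w.min(0),w.max(0))
E
```

```text
[[486.   70. ]
 [596.4 119.2]
 [653.5  -9.3]
 [539.7 -62.5]] [120.9 140.7 125.7 143. ]
bay frame [[-60.2  68.5]
 [ 60.5  75.5]
 [ 68.5 -64.9]
 [-56.8 -74.4]]
57 [253.3 206.9] [512.1  62.1] [500.4  50.4] [525.2  74.8]
48 [255.8 238.6] [507.3  61.2] [496.9  48.8] [517.2  74.4]
```

All corners are inside, with the largest at |x| 69 and |y| 76 mm. Button at about (511,62). I'll close the fingers, move above it and press.

```bash
python3 -m jog '-0.16 0.27 0 0 0 0 1; -0.17 0.28 0 0 0 0 1; 0 0 0 0 0 0 1; 0 0 0 0 0 0 1; 0 0 0 0 0 0 1'; python3 -m jog '0 0 0.2 0 0 0 1; 0 0 0.1 0 0 0 1; 0 0 0 0 0 0 1; 0 0 0 0 0 0 1'
python3 - <<'E'
from bench import *
import cv2
a=snapshot("side")["img"];b=snapshot("scene")["img"]
import numpy as np
c=np.hstack([cv2.resize(a[180:280,205:305],(400,400)),cv2.resize(b[150:250,200:300],(400,400))])
cv2.imwrite("pics/s4.png",cv2.convertScaleAbs(c[:,:,::-1],alpha=1.5))
E
```

```text
time: 6.38
tool_pos: [510.8, 61.8, 274.6]
tcp_rot: [-180.0, -0.0, -157.4]
ft_force: [0.0, 0.0, 0.5]
finger_gap: 0.1
grip_force: 0.0
time: 6.88
tool_pos: [511.1, 62.3, 245.2]
tcp_rot: [-180.0, 0.0, -157.4]
ft_force: [0.0, 0.8, 0.7]
finger_gap: -0.1
grip_force: 0.0
```

View pics/s4.png

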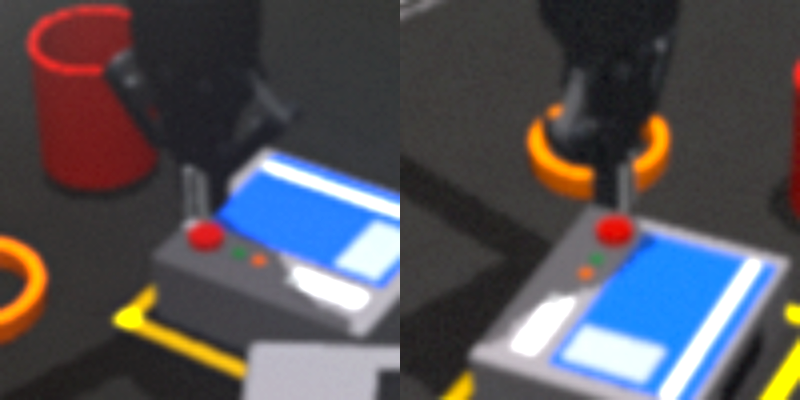

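The closed fingertips are directly above the button in both views, so I press down in small steps.

```bash
python3 -m jog '0 0 0.08 0 0 0 1; 0 0 0.05 0 0 0 1; 0 0 0.03 0 0 0 1; 0 0 0 0 0 0 1'; python3 -m jog '0 0 0.03 0 0 0 1; 0 0 0.01 0 0 0 1; 0 0 0 0 0 0 1'
```

```text
time: 7.48
tool_pos: [510.7, 62.5, 228.5]
tcp_rot: [180.0, -0.0, -157.4]
ft_force: [-1.8, -1.3, 2.6]
finger_gap: -0.2
grip_force: 1.2
time: 7.85
tool_pos: [511.0, 62.5, 225.3]
tcp_rot: [-180.0, 0.0, -157.4]
ft_force: [-3.6, 0.2, 7.8]
finger_gap: 0.1
grip_force: 4.2
```

```bash
python3 -m jog '0 0 0.01 0 0 0 1; 0 0 0.005 0 0 0 1; 0 0 0 0 0 0 1;0 0 0 0 0 0 1'
```

```text
time: 8.35
tool_pos: [511.1, 62.5, 225.0]
tcp_rot: [-180.0, 0.0, -157.4]
ft_force: [-10.3, -0.3, 19.9]
finger_gap: 0.3
grip_force: 9.9
```

Force climbs to 20 N with the tool stopped, so the button is fully down. Retract and check.

```bash
python3 -m jog '0 0 -0.1 0 0 0 1; 0 0 -0.3 0 0 0 1; 0 0 -0.5 0 0 0 1; 0 0 -0.5 0 0 0 1; 0.3 0 -0.2 0 0 0 1'; python3 -m jog '0.5 0 0 0 0 0 1;0 0 0 0 0 0 1;0 0 0 0 0 0 1;0 0 0 0 0 0 1'
python3 - <<'E'
from bench import *
import cv2
a=snapshot("side")["img"];b=snapshot("scene")["img"]
import numpy as np
c=np.hstack([cv2.resize(a[120:320,160:360],(400,400)),cv2.resize(b[120:320,130:330],(400,400))])
cv2.imwrite("pics/s5.png",cv2.convertScaleAbs(c[:,:,::-1],alpha=1.5))
E
```

```text
time: 8.98
tool_pos: [484.3, 51.2, 387.2]
tcp_rot: [-179.9, 0.3, -157.4]
ft_force: [-0.4, -2.0, -0.8]
finger_gap: -0.2
grip_force: 0.0
time: 9.48
tool_pos: [437.7, 31.9, 383.3]
tcp_rot: [-180.0, 0.0, -157.4]
ft_force: [-0.4, -0.3, 0.2]
finger_gap: 0.3
grip_force: 0.0
```

View pics/s5.png

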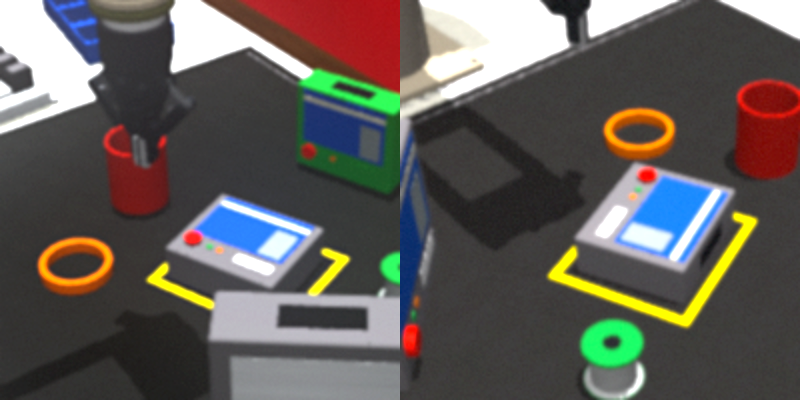

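The unit lies flat inside the tape with the button at (648,176) still proud. The bystanders are unmoved and the arm is clear.

```bash
python3 -c "
from bench import *
print(hand_in())"
```

```text
the job is handed in; nothing more can be done
None
```

The small grey unit was tipped over and lies label up inside the yellow tape, its red button was pressed fully down and released, the reel, mug and tape roll look unmoved in the camera views, and the job is handed in; no verdict was shown.

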